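# Raise the ring holder to its next notch

## Robot

A 6-joint arm with a two-finger parallel gripper is mounted at the origin on a cart in front of the work surface, level with it; the furniture and walls round the work are solid. World frame = base frame: x ahead of the robot, y to its left, z up, the work surface at z = 0. Lengths are in mm, angles in rad, forces in N, time in s.
With the tool pointing down it reaches from about 300 to 775 mm from the base axis. Payload 14.6 kg.
Tool frame: the origin (TCP) lies between the finger pads; the fingertips stand ahead of it and the grasp point (between the pads) lies 11 mm behind it (manip.finger_overhang is the z of the fingertips in the tool frame, in mm); z points along the fingers, y is the line along which they close (so a half turn about z gives the same grasp; the last joint's range is limited). The gripper opens to 94 mm and grips with 3 to 60 N. Pads are 16 mm wide; open, the fingers measure 119 mm over their backs; the gripper's body (75 mm by 177 mm) begins 78 mm behind the grasp point.
Start: joints at [1.072, 0.3, 1.521, -0, 1.321, -0.067], TCP at [230.175, 499.509, 213.446] pointing down, gripper open.
Joint ranges: [-3.03, 3.03], [-0.79, 2.21], [0.23, 2.52], [-1.04, 4.18], [0, 3.07], [-2.55, 2.55]. Speed limits (rad/s): [2.22, 2.22, 2.57, 3.14, 3.14, 3.14].

## Interface

Orientations are given as [roll, pitch, yaw] about the fixed x, y, z axes, in that order (R = Rz(yaw) Ry(pitch) Rx(roll)).
In Python, from cell import manip gives the robot as it stands.
- The arm moves only by the tool jog_arm, never from a script. Its argument "series" is a list of rows, each a list of 7 numbers: the shift along the world's x, y, z as a fraction of full scale, then the turn, a rotation vector about the world's x, y, z as a fraction of full scale, then the closure, from 0 (fully open) to 1 (shut). In form: [[dx, dy, dz, wx, wy, wz, fingers], ...]. A call has 1 to 8 rows; each row is the pose to reach, as a shift and turn from the pose commanded when the call began; what a row does not reach only later rows make up. Full scale, the value 1, is 120 mm for a shift and 90 degrees for a turn. A row lasts 1/12 s, in which the tool goes at most 41.7 mm and 7.16 degrees, less where a joint would pass 70% of its speed; a pose out of reach is approached as far as the arm can. A call with a number of a shift or a turn outside -1 to 1 is refused whole. A call with a gripper value outside its range is refused whole. The fingers move at their own pace and stop on an object; "grip_force" is the grip in N (left out, the last holds). Time passes only in rows, so rows that repeat a pose let the fingers close. It gives the time, the measured TCP pose, the force, the opening and the grip force at its end, in the units of the state.
- manip.read_state(): the state, without advancing time (a new reading comes with each control period).
- manip.camera(name): name is "scene" or "top"; returns a dict with "frame" (420x560x3 uint8, red, green, blue), "vfov" (degrees; the focal length in pixels is half the picture's height over the tangent of half this angle, whatever the lens; pixels are square), "cx", "cy" (the principal point, pixels), "R" (3x3) and "t" (3): a world point X has camera coordinates R X + t. Camera axes: x right, y down, z forward; pixel columns grow to the right and rows downward; lengths in mm; the calibration is good to about 2 mm. A picture is of the moment at which its call begins. There is no depth.
- manip.sign_off(): hands the job in; it is judged then, once.
The state is a dict: "clock": time; "joints": joint angles; "qd": joint speeds; "effort": joint torques, N m; "eef_pos": TCP position; "eef_rot": TCP orientation; "wrist_force": force on the tool from outside, world axes, zero at the start; "moment": the same for the moment, N m; "finger_gap": finger opening in mm; "finger_force": force on a finger pad.
Only numpy, scipy, OpenCV 4.12 (cv2) and the standard library are available. Lean on these libraries where they do the work, as an engineer would, in place of code of your own. Each camera call takes 0.05 s, during which the arm holds its last target. There are 200 camera calls.

## Task

Give the small bottle under the ring more headroom: lift the ring by the black grip on top of its notched post until the pawl catches the next notch up, just one notch higher than it is now, then let go so that it stays there. Leave the similar stand that carries a solid round plate as it is.

Things in the scene. Friction and masses are not known exactly. Their poses are not given: they have to be found in the camera images.
- ring_grip (a point): Centre of the black grip on top of the post to raise: an upright block 18 (its x) x 44 (its y) x 28 (z) mm, this point 201 mm above the worktop at joint 0. z is up; the open steel ring (78 mm outside, 62 inside) is centred 80 mm along -x, 63 mm below. Pinch across the 18 mm from above; below is only bare 16 x 14 mm post down to a 30 mm square collar, its top 55 mm below this point.
- ring_post (a joint): Height (m) of the ring's post, 0 lowest, up positive, end stop 0.100. Rests on notches at about 0, 0.036 and 0.072; starts on the lowest. About 0.35 kg; lifting takes 4 to 8 N. The sprung pawl clicks in by itself and blocks the way down: raised 39 to 69 mm and let go, the post sinks (0.2 m/s) onto the next notch, 36 mm above the old. Raised 72 mm or more it catches one too high.
- ring_stand: Stand of the ring, fixed to the worktop. Origin on the post's axis at worktop height, z up, x from ring to post. Grey base plate 160 x 100 x 12 mm from x = -130 to +30 mm; upright aluminium channel round the post, 28 x 36 mm, 130 mm high, with the pawl on its ring side. An 85 mm bottle of 44 mm diameter stands loose on the plate under the ring.
- plate_grip (a point): Centre of the same black grip on the other stand: same sizes and axes, but its arm carries a solid round plate 78 mm across in place of the ring, and no bottle stands under it. Its post rests on its middle notch. Not to be moved.

How it is judged (in metres and radians):
At the end, for the whole second after the job is handed in: The ring's post rests, released and still, on the notch next above the one it started from: 36 mm higher than at the start, within 10 mm (distance of ring_grip from where it was at the start of the episode between 0.026 and 0.046 m and velocity of joint ring_post between -0.01 and 0.01 m/s); the robot touches nothing.
It fails at once if the post of the stand with the solid plate is moved by more than 12 mm (distance of plate_grip from where it was at the start of the episode above 0.012 m).
It also fails if it takes over 29 s, if anything falls off the work surface, if the arm or the gripper's body presses on something with over 40 N, if the wrist force passes 120 N, or if a joint passes its speed limit or range.

## Working session

There is one attempt and no reset: what is moved stays moved. The work goes in short steps, Python scripts to look and compute and a tool call to move; the robot and the scene stay as the last step left them, time stands still between calls to the robot, and variables do not carry over. Pictures are saved under pics/ and viewed, at most 10 in all, crops included, and the job is handed in when it is done.

Besides the shell and the picture viewer there is one more tool, called after "Request:" as name(argument=value, ...), one argument or row to a line, values as JSON. jog_arm: Moves the arm, as the interface text tells. Its arguments: {"type":"object","properties":{"series":{"type":"array"},"grip_force":{"type":"number"}},"required":["series"]}

```bash
mkdir -p pics; python3 - <<'E'
from cell import manip
import cv2,numpy as np
for n in("scene","top"):
    c=manip.camera(n); cv2.imwrite(f"pics/{n}0.png",c["frame"][:,:,::-1]); np.savez(f"{n}0.npz",**c)
    print(n,c["vfov"],c["cx"],c["cy"],np.round(-np.array(c["R"]).T@c["t"]))
s=manip.read_state();print(s, manip.finger_overhang)
E
```

```text
scene 43.97774185557869 281.8319886690944 208.41116952751787 [ 336.  908. 1413.]
top 56.87945084197578 277.41003201244126 208.75854151625117 [ 338.  -22. 1111.]
{'clock': 0.1, 'joints': array([ 1.07241257e+00,  3.00443208e-01,  1.52151910e+00,  1.67915783e-05,
        1.32070713e+00, -6.66307925e-02]), 'qd': array([ 0.00016481, -0.00342221, -0.00277368,  0.0008067 ,  0.00238009,
       -0.00085066]), 'effort': array([ 6.10006646e-04, -5.32640147e+01, -3.53281975e+01,  7.09775789e-02,
        2.34594400e-02, -7.25219735e-06]), 'eef_pos': array([230.05906393, 499.31975046, 212.92784612]), 'eef_rot': array([-3.14051935e+00, -8.79221761e-05,  2.70983548e+00]), 'wrist_force': array([-0.47859407, -0.26563154,  0.1125969 ]), 'moment': array([0.0288536 , 0.04099247, 0.02723929]), 'finger_force': 0.0, 'finger_gap': 94.12395718228605} 8.0
```

View pics/scene0.png

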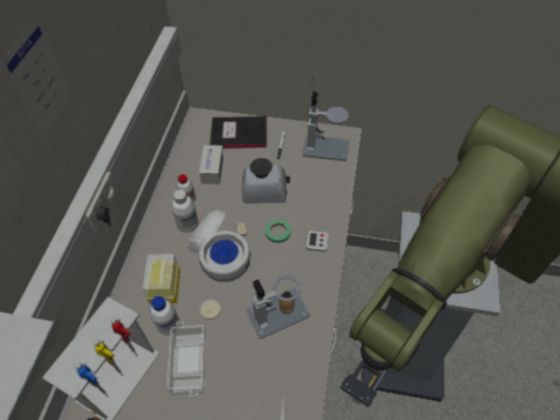

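View pics/top0.png

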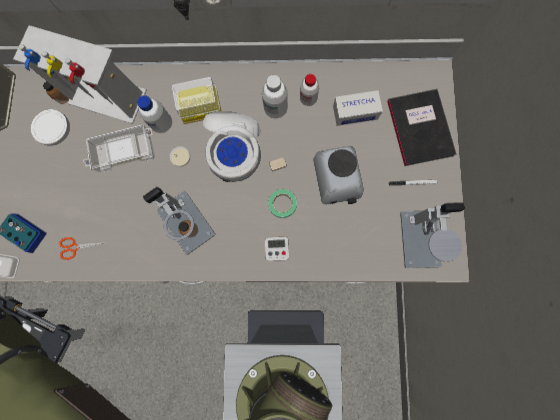

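The ring stand is at about (180,220) in the top view, with its grip at (153,195). In the scene view its grip is at (259,288). The plate stand is far to the right and stays clear. Next I measure the grip, the ring and the base plate.

```bash
cat > h.py <<'E'
import numpy as np,cv2
def ray(c,u,v):
    f=c["frame"].shape[0]/2/np.tan(np.radians(float(c["vfov"]))/2)
    R=np.array(c["R"]);C=-R.T@c["t"]
    d=R.T@np.array([(u-c["cx"])/f,(v-c["cy"])/f,1]);return C,d
def onz(c,u,v,z):
    C,d=ray(c,u,v);return C+d*(z-C[2])/d[2]
def tri(a,b):
    (C1,d1),(C2,d2)=a,b
    s=np.linalg.lstsq(np.c_[d1,-d2],C2-C1,rcond=None)[0]
    p,q=C1+s[0]*d1,C2+s[1]*d2;return (p+q)/2,np.linalg.norm(p-q)
E
python3 - <<'E'
from h import *
C={n:dict(np.load(n+"0.npz")) for n in("scene","top")}
cen={}
for n,(x0,y0,x1,y1) in {"top":(138,180,170,210),"scene":(245,272,275,303)}.items():
    im=C[n]["frame"][y0:y1,x0:x1]; m=(im.max(2)<50).astype(np.uint8)
    k,l,s,ce=cv2.connectedComponentsWithStats(m)
    i=1+np.argmax(s[1:,4]); pts=np.argwhere(l==i)[:,::-1]+[x0,y0]
    cen[n]=ce[i]+[x0,y0]; print(n,s[i],cen[n],cv2.minAreaRect(pts.astype(np.float32)))
    if n=="top":
        for z in(201,215): print(z,onz(C[n],*cen[n],z),[onz(C[n],*p,z).round()[:2] for p in cv2.boxPoints(cv2.minAreaRect(pts.astype(np.float32)))])
print(tri(ray(C["top"],*cen["top"]),ray(C["scene"],*cen["scene"])), onz(C["scene"],*cen["scene"],201))
a=C["top"]["frame"][165:260,130:225,::-1];b=C["scene"]["frame"][265:340,235:320,::-1]
cv2.imwrite("pics/c.png",np.hstack([cv2.resize(a,(400,400),interpolation=2),cv2.resize(b,(400,400*75//85),interpolation=2)[:400] if 0 else cv2.copyMakeBorder(cv2.resize(b,(400,353),interpolation=2),0,47,0,0,0)]))
E
```

```text
top [  6   8  19  15 112] [153.29464286 195.52678571] ((153.076904296875, 195.11537170410156), (9.15255355834961, 18.30510711669922), 56.3099365234375)
201 [526.43351587 306.4847497  201.        ] [array([524., 332.]), array([549., 296.]), array([530., 282.]), array([506., 318.])]
215 [523.52980942 301.43748778 215.        ] [array([522., 326.]), array([546., 291.]), array([528., 278.]), array([503., 313.])]
scene [  9   8  10  19 107] [258.5046729  288.97196262] ((258.3000183105469, 289.1000061035156), (17.441329956054688, 6.708203315734863), 63.43495178222656)
(array([528.61139233, 308.38123068, 195.77179148]), np.float64(2.1451377069578514)) [528.86274988 310.8019544  201.        ]
```

View pics/c.png

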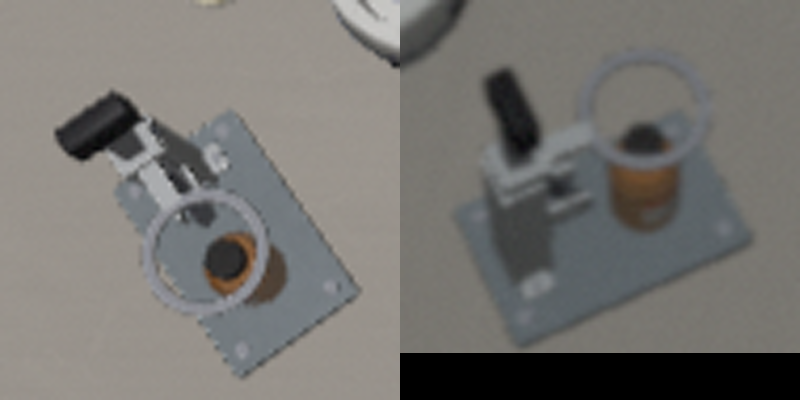

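The crop shows the grip's long side along (67,145)→(125,108), the ring centre at about (207,250), and plate corners at (235,112), (358,292) and (240,378).

```bash
python3 - <<'E'
from h import *
c=dict(np.load("top0.npz"));s=dict(np.load("scene0.npz"))
P=lambda x,y,z:onz(c,130+x*95/400-.4,165+y*95/400-.4,z)[:2]
Q=lambda x,y,z:onz(s,235+x*85/400-.4,265+y*75/353-.4,z)[:2]
r=P(207,250,138);r2=Q(645-400,108,138);g=np.array([527.5,308])
a,b,d=P(235,112,12),P(358,292,12),P(240,378,12)
q=[Q(52,215,12),Q(120,345,12),Q(352,240,12)]
ang=lambda v:np.degrees(np.arctan2(v[1],v[0]))
print(r,r2,ang(g-r),ang(g-r2),np.linalg.norm(g-r),np.linalg.norm(g-r2))
print("plate",ang(a-b),np.linalg.norm(a-b),ang(b-d)+90,np.linalg.norm(b-d),"scene",ang(q[1]-q[2]),np.linalg.norm(q[1]-q[2]))
# axis from plate: centre is at x=-50
for m,u in(((a+d)/2,ang(a-b)),((q[0]+q[2])/2,ang(q[1]-q[2]))): print("grip from plate",m+50*np.array([np.cos(np.radians(u)),np.sin(np.radians(u))]))
E
```

```text
[465.17678522 259.44821771] [464.11961999 261.96956129] 37.9197338528688 35.98928756919423 79.00290288903965 78.33181894142405
plate 35.48763873553683 153.99637001289386 36.55738183382864 97.51117254890255 scene 35.90103153809253 156.05231151604096
grip from plate [527.0760816  304.06933995]
grip from plate [529.14718664 312.90946726]
```

Request:
jog_arm(
  series=[
    [0, 0, 0.4, 0, 0, 0, 0],
    [0.25, -0.16, 0.4, 0, 0, -0.05, 0],
    [0.5, -0.32, 0.4, 0, 0, -0.1, 0],
    [0.75, -0.48, 0.4, 0, 0, -0.15, 0],
    [1, -0.64, 0.4, 0, 0, -0.2, 0],
    [1, -0.64, 0.4, 0, 0, -0.2, 0],
  ],
  grip_force=30,
)

```text
clock: 0.6
eef_pos: [354.0, 419.8, 261.0]
eef_rot: [-3.141, 0.001, 2.387]
wrist_force: [-1.0, -0.4, 0.3]
finger_gap: 93.9
finger_force: 0.0
```

Request:
jog_arm(
  series=[
    [0.25, -0.16, 0, 0, 0, -0.03, 0],
    [0.5, -0.32, 0, 0, 0, -0.06, 0],
    [0.75, -0.48, 0, 0, 0, -0.1, 0],
    [1, -0.64, 0, 0, 0, -0.125, 0],
    [1, -0.64, 0, 0, 0, -0.125, 0],
  ],
)

```text
clock: 1.02
eef_pos: [473.8, 342.7, 260.6]
eef_rot: [-3.141, 0.001, 2.193]
wrist_force: [-0.4, -0.5, 0.1]
finger_gap: 93.9
finger_force: 0.0
```

Request:
jog_arm(
  series=[
    [0.2, -0.15, 0, 0, 0, 0, 0],
    [0.4, -0.28, 0, 0, 0, 0, 0],
    [0.49, -0.315, 0, 0, 0, 0, 0],
    [0.49, -0.315, 0, 0, 0, 0, 0],
    [0.49, -0.315, 0, 0, 0, 0, 0],
  ],
)

```text
clock: 1.43
eef_pos: [528.5, 308.5, 260.9]
eef_rot: [-3.141, -0.0, 2.199]
wrist_force: [-0.4, 0.4, -0.3]
finger_gap: 94.4
finger_force: 0.0
```

Request:
jog_arm(
  series=[
    [0, 0, -0.25, 0, 0, 0, 0],
    [0, 0, -0.5, 0, 0, 0, 0],
    [0, 0, -0.57, 0, 0, 0, 0],
    [0, 0, -0.57, 0, 0, 0, 0],
    [0, 0, -0.57, 0, 0, 0, 0],
  ],
)

```text
clock: 1.85
eef_pos: [528.6, 308.9, 194.3]
eef_rot: [3.141, 0.0, 2.2]
wrist_force: [0.9, 0.2, 1.7]
finger_gap: 93.6
finger_force: 0.0
```

```bash
python3 - <<'E'
from cell import manip
import cv2
a=manip.camera("top")["frame"][140:280,90:260,::-1];b=manip.camera("scene")["frame"][220:360,190:360,::-1]
cv2.imwrite("pics/d.png",cv2.resize(cv2.hconcat([a.copy(),b.copy()]),(800,330),interpolation=2))
print(manip.read_state()["wrist_force"])
E
```

```text
[-0.24665507  0.32098751  0.27212459]
```

View pics/d.png

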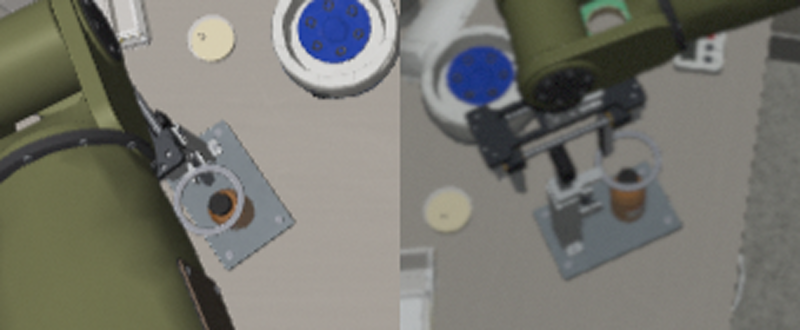

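The scene half of the picture shows the fingers, at about (520,180) and (607,140), straddling the grip at (563,160). The alignment along the stand's x looks right. I'll close gently.

Request:
jog_arm(
  series=[
    [0, 0, 0, 0, 0, 0, 0.7],
    [0, 0, 0, 0, 0, 0, 0.7],
    [0, 0, 0, 0, 0, 0, 0.7],
    [0, 0, 0, 0, 0, 0, 0.7],
    [0, 0, 0, 0, 0, 0, 0.7],
    [0, 0, 0, 0, 0, 0, 1],
    [0, 0, 0, 0, 0, 0, 1],
    [0, 0, 0, 0, 0, 0, 1],
  ],
  grip_force=15,
)

```text
clock: 2.62
eef_pos: [529.0, 308.1, 193.0]
eef_rot: [-3.142, -0.0, 2.199]
wrist_force: [-0.3, 0.0, -0.1]
finger_gap: 44.0
finger_force: 0.0
```

Request:
jog_arm(
  series=[
    [0, 0, 0, 0, 0, 0, 1],
    [0, 0, 0, 0, 0, 0, 1],
    [0, 0, 0, 0, 0, 0, 1],
    [0, 0, 0, 0, 0, 0, 1],
    [0, 0, 0, 0, 0, 0, 1],
    [0, 0, 0, 0, 0, 0, 1],
    [0, 0, 0, 0, 0, 0, 1],
    [0, 0, 0, 0, 0, 0, 1],
  ],
)

```text
clock: 3.28
eef_pos: [529.0, 308.1, 193.1]
eef_rot: [3.141, -0.0, 2.199]
wrist_force: [1.1, 1.9, -0.5]
finger_gap: 18.0
finger_force: 15.0
```

The opening is 18 mm with little side force, so the grasp is good. I'll firm it up and lift about 54 mm.

Request:
jog_arm(
  series=[
    [0, 0, 0, 0, 0, 0, 1],
    [0, 0, 0, 0, 0, 0, 1],
    [0, 0, 0.05, 0, 0, 0, 1],
    [0, 0, 0.1, 0, 0, 0, 1],
    [0, 0, 0.15, 0, 0, 0, 1],
    [0, 0, 0.2, 0, 0, 0, 1],
  ],
  grip_force=40,
)

```text
clock: 3.78
eef_pos: [529.0, 308.1, 217.1]
eef_rot: [-3.141, -0.0, 2.199]
wrist_force: [5.0, 2.8, -6.4]
finger_gap: 17.5
finger_force: 40.0
```

Request:
jog_arm(
  series=[
    [0, 0, 0.05, 0, 0, 0, 1],
    [0, 0, 0.1, 0, 0, 0, 1],
    [0, 0, 0.15, 0, 0, 0, 1],
    [0, 0, 0.2, 0, 0, 0, 1],
    [0, 0, 0.25, 0, 0, 0, 1],
    [0, 0, 0.25, 0, 0, 0, 1],
    [0, 0, 0.25, 0, 0, 0, 1],
  ],
)

```text
clock: 4.37
eef_pos: [529.0, 308.2, 247.4]
eef_rot: [3.141, 0.0, 2.199]
wrist_force: [3.7, 1.9, -2.1]
finger_gap: 17.4
finger_force: 40.0
```

```bash
python3 - <<'E'
from cell import manip
import cv2
b=manip.camera("scene")["frame"][220:360,190:360,::-1]
cv2.imwrite("pics/e.png",cv2.resize(b,(680,560),interpolation=2))
s=manip.read_state();print(s["eef_pos"],s["wrist_force"],s["finger_gap"])
E
```

```text
[529.0194733  308.13345137 247.13320091] [ 4.42577641  2.60820465 -2.48854474] 17.744455276897863
```

View pics/e.png

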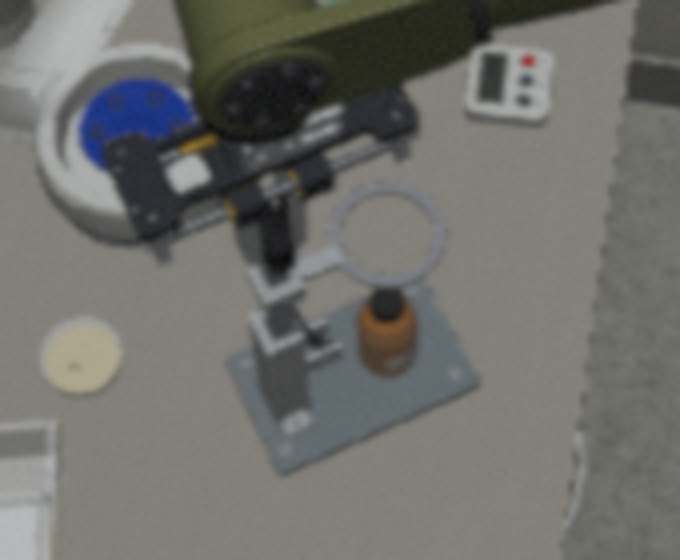

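The post is raised: the ring, now at about (387,235), is well above the bottle, and a gap shows over the channel. I'll release, then back off upward.

Request:
jog_arm(
  series=[
    [0, 0, 0, 0, 0, 0, 0.5],
    [0, 0, 0, 0, 0, 0, 0.3],
    [0, 0, 0, 0, 0, 0, 0.3],
    [0, 0, 0, 0, 0, 0, 0.3],
    [0, 0, 0, 0, 0, 0, 0.3],
    [0, 0, 0, 0, 0, 0, 0.3],
    [0, 0, 0, 0, 0, 0, 0.3],
    [0, 0, 0, 0, 0, 0, 0.3],
  ],
)

```text
clock: 5.08
eef_pos: [529.0, 308.1, 247.1]
eef_rot: [-3.142, -0.0, 2.199]
wrist_force: [-0.5, 0.9, -0.2]
finger_gap: 64.9
finger_force: 0.0
```

Request:
jog_arm(
  series=[
    [0, 0, 0.2, 0, 0, 0, 0.3],
    [0, 0, 0.4, 0, 0, 0, 0.3],
    [0, 0, 0.6, 0, 0, 0, 0.3],
    [0, 0, 0.8, 0, 0, 0, 0.3],
    [-0.2, 0.13, 0.8, 0, 0, 0, 0.3],
    [-0.5, 0.32, 0.8, 0, 0, 0, 0.3],
    [-0.75, 0.5, 0.8, 0, 0, 0, 0.3],
    [-1, 0.64, 0.8, 0, 0, 0, 0.3],
  ],
)

```text
clock: 5.75
eef_pos: [407.4, 385.8, 343.0]
eef_rot: [3.142, -0.0, 2.199]
wrist_force: [0.1, 0.5, -0.6]
finger_gap: 66.0
finger_force: 0.0
```

Request:
jog_arm(
  series=[
    [-0.3, 0.2, 0, 0, 0, 0, 0.3],
    [-0.6, 0.4, 0, 0, 0, 0, 0.3],
    [-0.8, 0.6, 0, 0, 0, 0, 0.3],
    [-0.8, 0.6, 0, 0, 0, 0, 0.3],
    [-0.8, 0.6, 0, 0, 0, 0, 0.3],
  ],
)

```text
clock: 6.17
eef_pos: [311.7, 457.8, 343.1]
eef_rot: [3.142, 0.0, 2.202]
wrist_force: [-0.2, -0.5, -0.3]
finger_gap: 65.9
finger_force: 0.0
```

```bash
python3 - <<'E'
from cell import manip
from h import *
c=manip.camera("scene");t=manip.camera("top")
cv2.imwrite("pics/f.png",cv2.resize(cv2.hconcat([t["frame"][165:260,120:235,::-1].copy(),c["frame"][245:340,220:335,::-1].copy()]),(800,330),interpolation=2))
np.savez("t1.npz",**t);np.savez("s1.npz",**c)
E
```

```text
(no output)
```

View pics/f.png

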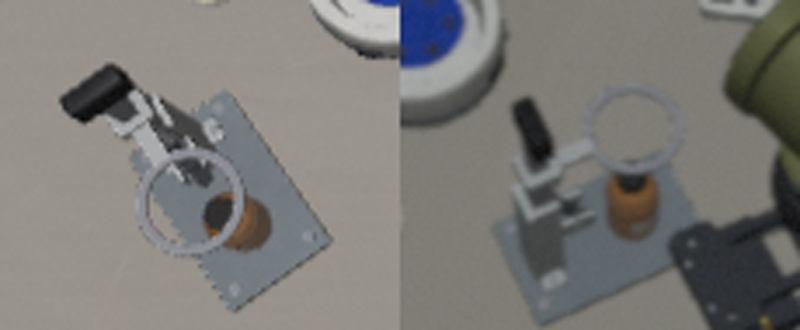

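The ring centre is now at about (190,203) in the top half and (632,128) in the scene half. I'll triangulate it against its start position.

```bash
python3 - <<'E'
from h import *
t=dict(np.load("t1.npz"));s=dict(np.load("s1.npz"))
k=115/400;j=95/330
print(tri(ray(t,120+190*k,165+203*j),ray(s,220+232*k,245+128*j)))
print(tri(ray(t,130+207*95/400,165+250*95/400),ray(s,235+245*85/400,265+108*75/353)))
out=[]
for c,(x0,y0,x1,y1) in((t,(130,175,165,210)),(s,(245,265,270,295))):
    m=(c["frame"][y0:y1,x0:x1].max(2)<50).astype(np.uint8)
    n,l,st,ce=cv2.connectedComponentsWithStats(m);i=1+np.argmax(st[1:,4]);out.append(ray(c,*(ce[i]+[x0,y0])))
print(tri(*out))
E
```

```text
(array([463.23057899, 260.91386432, 168.80915411]), np.float64(1.4557119458547436))
(array([464.14043707, 260.01622092, 132.30369202]), np.float64(1.4822730941604563))
(array([528.95087388, 308.29052263, 231.52151878]), np.float64(1.5661392970164116))
```

The ring rose 36.5 mm and the grip 35.7 mm, so the post sits on the next notch.

```bash
python3 -c "
from cell import manip
print(manip.sign_off())"
```

```text
the job is handed in; nothing more can be done
None
```

The ring now rests one notch higher, about 36 mm up by camera measurement. The gripper is clear of it, the plate stand was left alone, and the job was handed in after about 6 s of the 29 s allowed.

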